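Clamp a row of tins in the labelling jig

ROBOT

A 6-joint arm with a two-finger parallel gripper is mounted at the origin on the work surface. World frame = base frame: x ahead of the robot, y to its left, z up, the work surface at z = 0. Lengths are in m, angles in rad, forces in N, time in s.
With the tool pointing down it reaches from about 0.4 to 0.825 m from the base axis. Payload 7 kg.
Tool frame: the origin (TCP) lies at the very end of the fingers, on their centre line; the grasp point (between the pads) lies 19 mm behind it; z points along the fingers, y is the line along which they close (so a half turn about z gives the same grasp; the last joint's range is limited). The gripper opens to 88 mm and grips with 3 to 60 N. Pads are 19 mm wide; open, the fingers measure 130 mm over their backs; the gripper's body (78 mm by 193 mm) begins 47 mm behind the grasp point.
Start: joints at [1.61, 0.359, 0.012, 0, -1.224, -0.288], TCP at [0.166, 0.654, 0.227] pointing down, gripper open.
Joint ranges: [-3.07, 3.07], [-1.43, 2.12], [-1.02, 1.25], [-3.03, 1.67], [-3.05, -0], [-3.03, 3.03]. Speed limits (rad/s): [2.39, 2.39, 3.01, 3.14, 3.14, 3.14].

INTERFACE

Orientations are given as a unit quaternion [w, x, y, z].
In Python, from rig import readout, optics, workorder, nets gives the robot as it stands.
- The arm moves only by the tool jog_arm, never from a script. Its argument "rows" is one flat list of numbers, 4 for each row, row after row: the shift along the tool's x, y, z in m, then the turn about the tool's z in degrees. In form: [x, y, z, turn, x, y, z, turn, ...]. A call has 1 to 5 rows; each row is the pose to reach, as a shift and turn from the pose commanded when the call began, along the tool's axes at that moment; what a row does not reach only later rows make up. A row lasts 1/8 s, in which the tool goes at most 62.5 mm and 10.7 degrees, less where a joint would pass 70% of its speed; a pose out of reach is approached as far as the arm can. A call with a gripper value outside its range is refused whole. "claw" is the opening, from 0 (shut) to 1 (fully open), set as the call begins (left out, the last holds). The fingers move at their own pace and stop on an object; "force" is the grip in N (left out, the last holds). Time passes only in rows, so rows that repeat a pose let the fingers close. It gives the time, the measured TCP pose, the force, the opening and the grip force at its end, in the units of the state.
- readout.get_obs(): the state, without advancing time (a new reading comes with each control period).
- optics.capture(name): name is "scene" or "top" or "wrist"; returns a dict with "color" (420x560x3 uint8, blue, green, red), "fx", "fy", "cx", "cy" (pixels), "world_from_camera" (4x4, takes a point from camera to world coordinates). Camera axes: x right, y down, z forward; pixel columns grow to the right and rows downward; lengths in m; the calibration is good to about 2 mm. A picture is of the moment at which its call begins. There is no depth.
- workorder.sign_off(): hands the job in; it is judged then, once.
Trained networks look in a picture, given as the dict that the camera call returned (one of the last four; its "shot" number tells which), for a name from the list of things; names that differ only in an ending like _2 or _b are one class to them, and where a whole thing is asked for, a point or a joint stands for the part that bears it (a point fixed in the world has none). Each returns a list of dicts, best first, with "confidence" (0 to 1); they miss things now and then, are a little off and sometimes report something else, mostly with a low value. They report only what shows in the picture. A call takes as long as a camera call.
- nets.masks_of(picture, name): "pixels" (420x560 bool, what is visible of it) and "bbox" ([left, top, right, bottom] in pixels, round what is visible of it).
The state is a dict: "time": time; "q": joint angles; "joint_velocities": joint speeds; "joint_torque": joint torques, N m; "tool_pos": TCP position; "ee_rot": TCP orientation; "ft_force": force on the tool from outside, world axes, zero at the start; "ft_torque": the same for the moment, N m; "opening": finger opening in m; "finger_force": force on a finger pad.
Only numpy, scipy, OpenCV 4.12 (cv2) and the standard library are available. Lean on these libraries where they do the work, as an engineer would, in place of code of your own. Each camera call takes 0.05 s, during which the arm holds its last target. There are 200 camera calls.

TASK

Clamp the row of three tins in the labelling jig: turn the red clamp knob to free the blue carriage, push the carriage along the lane until the tins are packed tight against each other and the end stop and the sprung orange pad is pressed in about halfway, and keep it pressed while you tighten the knob again, so that it all stays clamped when you let go. Keep the tins upright in the lane, don't crush them, and leave the jar, the carton and the label roll alone.

Things in the scene. Friction and masses are not known exactly. Their poses are not given: they have to be found in the camera images.
- jig: Labelling jig fixed to the bench: grey base plate 140 x 480 mm, 12 mm thick, with two low aluminium rails (top 38 mm above the bench, 81 mm apart) forming a lane along the jig's y axis. Origin: centre of the base's underside; z up. Carriage at the -y end, blue end stop (76 wide, 85 high, firm) at the +y end; its face is at y = 0.153 to 0.185, not measured: feel for it.
- carriage (a joint): Travel of the blue carriage (76 x 70 mm) along the lane, m: 0 at the -y end (its middle at y = -0.190 in the jig's frame), grows towards +y, 0.115 at most. Freed, it slides with about 1.5 N; clamped, it holds 20 N or more. Starts at 0 to 0.025; the row is tight with the pad half pressed somewhere from 0.06 to 0.10.
- carriage_mid (a point): Point inside the carriage on the knob's vertical axis, 62 mm above the bench; axes parallel to the jig's. The carriage is a block 105 mm high with a 40 mm steel collar up to 117 mm under the knob. If it is let go before the knob is tight, the pad's springs push it back.
- pad_face (a point): Centre of the pad's front face, which presses on the nearest tin, 48 mm above the bench; axes parallel to the jig's. At rest it is 65 mm in +y of carriage_mid, pressed halfway 55 mm, fully pressed (solid) 45 mm.
- pad: Orange pad, 66 mm wide, 50 high, 10 thick, rubber-faced, held in front of the carriage by two springs (together 1.5 N per mm, no preload, 20 mm of travel): halfway is 15 N. Shoving the loose tins along already takes up to about 8 N (5 mm of spring); only the tight row against the end stop gives more. Origin and axes as pad_face.
- knob (a joint): Angle of the red clamp knob on the carriage, rad: 0 fully loose, grows when turned clockwise seen from above, hard stop at 1.4 fully tight. Starts tight at 1.15 to 1.35. Below 0.6 the carriage is quite free; the clamp bites from about 0.75, is tight above 1.1 and stays there by itself. Turning takes 0.3 to 0.65 N m.
- knob_grip (a point): Middle of the knob's red bar, 90 mm long (point x), 16 wide (y), 32 high (z up), on the knob's vertical axis over carriage_mid. This point is 145 mm above the bench, the bar's top 161 mm, its underside 129 mm. At joint value 0 the bar lies 0.7 rad anticlockwise (from above) of the jig's x axis and turns with the joint; it rides with the carriage.
- tin_red: Red-labelled food tin, 74 mm diameter, 108 mm high, about 0.3 kg, standing loose in the jig's lane (the order of the three tins and the gaps between them change). Origin: centre of its underside; z up its axis.
- tin_green: Green-labelled food tin, 74 mm diameter, 108 mm high, about 0.3 kg, standing loose in the jig's lane (the order of the three tins and the gaps between them change). Origin: centre of its underside; z up its axis.
- tin_yellow: Yellow-labelled food tin, 74 mm diameter, 108 mm high, about 0.3 kg, standing loose in the jig's lane (the order of the three tins and the gaps between them change). Origin: centre of its underside; z up its axis.
- jar: Amber glass jar, 68 mm diameter, 120 mm high, standing on the bench; bystander. Origin: centre of its underside.
- food_carton: Brown carton 70 x 150 x 50 mm lying on the bench; bystander. Origin: centre of its underside.
- label_roll: Paper label roll, 90 mm diameter, 50 mm high, standing on the bench; bystander. Origin: centre of its underside.

How it is judged:
On the way:
1. the knob is turned loose (below 0.6 rad), so the carriage is free (value of joint knob below 0.6 rad), for 0.1 s.
At the end, for the whole second after the job is handed in: Knob above 1.1 rad; pad pressed in 6.5 to 14.5 mm of its 20 (face 50.5 to 58.5 mm ahead of carriage_mid); neighbouring tins at most 77 mm apart between centres, all upright within 0.1 rad, at rest, in front of the pad, within 12 mm of the lane's middle line (value of joint knob above 1.1 rad and y of pad_face in the frame of carriage_mid between 0.0505 and 0.0585 m and ((horizontal distance between tin_red and tin_green below 0.077 m and horizontal distance between tin_green and tin_yellow below 0.077 m) or (horizontal distance between tin_red and tin_green below 0.077 m and horizontal distance between tin_red and tin_yellow below 0.077 m) or horizontal distance between each of tin_green, tin_red and tin_yellow below 0.077 m) and angle between each of tin_red, tin_green, tin_yellow's own z axis and vertical below 0.1 rad and x of tin_red in the frame of jig between -0.012 and 0.012 m and y of each of tin_red, tin_green, tin_yellow in the frame of pad_face above 0.03 m and linear speed of each of tin_red, tin_green, tin_yellow below 0.01 m/s and x of tin_green in the frame of jig between -0.012 and 0.012 m and x of tin_yellow in the frame of jig between -0.012 and 0.012 m); the robot touches nothing.
It fails at once if a tin is tipped over (angle between any of tin_red, tin_green, tin_yellow's own z axis and vertical above 0.5 rad).
It fails at once if the tins are crushed (pad pressed with more than 45 N) (contact force between pad and anything else above 45 N).
It fails at once if the jar, carton or label roll is moved by more than 30 mm (distance of any of jar, food_carton, label_roll from where it was at the start of the episode above 0.03 m).
It also fails if it takes over 48 s, if anything falls off the work surface, if the arm or the gripper's body presses on something with over 40 N, if the wrist force passes 120 N, or if a joint passes its speed limit or range.

## Working session

There is one attempt and no reset: what is moved stays moved. The work goes in short steps, Python scripts to look and compute and a tool call to move; the robot and the scene stay as the last step left them, time stands still between calls to the robot, and variables do not carry over. Pictures are saved under pics/ and viewed, at most 10 in all, crops included, and the job is handed in when it is done.

Besides the shell and the picture viewer there is one more tool, called after ">>>" as name(argument=value, ...), one argument or row to a line, values as JSON. jog_arm: Moves the arm, as the interface text tells. Its arguments: {"type":"object","properties":{"rows":{"type":"array","items":{"type":"number"}},"claw":{"type":"number"},"force":{"type":"number"}},"required":["rows"]}

```bash
mkdir -p pics; cat > h.py <<'E'
import numpy as np, cv2
from rig import readout, optics, workorder, nets
def ray(p,u,v,z):
    T=np.array(p["world_from_camera"]); d=T[:3,:3]@np.array([(u-p["cx"])/p["fx"],(v-p["cy"])/p["fy"],1.0]); o=T[:3,3]
    return o+d*(z-o[2])/d[2]
def maskz(p,name,z):
    r=nets.masks_of(p,name)
    if not r: return None
    m=r[0]["pixels"]; ys,xs=np.nonzero(m)
    w=np.array([ray(p,x,y,z)[:2] for x,y in zip(xs,ys)])
    rc=cv2.minAreaRect(w.astype(np.float32)*1000)
    return r[0]["confidence"],len(xs),r[0]["bbox"],w.mean(0).round(4),np.round(rc[0],1),np.round(rc[1],1),round(rc[2],1)
E
python3 - <<'E'
from h import *
o=readout.get_obs(); print({k:np.round(v,3) for k,v in o.items()})
for c in ["top","scene"]:
    p=optics.capture(c); cv2.imwrite(f"pics/{c}0.png",p["color"]); print(c,np.round(p["world_from_camera"],3).tolist())
    for n,z in [("knob",.161),("carriage",.105),("pad",.073),("jig",.012),("tin_red",.108),("tin_green",.108),("tin_yellow",.108)]+([("jar",.12),("food_carton",.05),("label_roll",.05)] if c=="top" else []):
        print(n,maskz(p,n,z))
E
```

```text
{'time': np.float64(0.0), 'q': array([ 1.61 ,  0.359,  0.011, -0.   , -1.224, -0.288]), 'joint_velocities': array([-0.001, -0.   ,  0.   , -0.002, -0.001, -0.001]), 'joint_torque': array([-0.0000e+00, -5.8272e+01,  2.9306e+01,  6.9970e+00,  7.0000e-03,
       -0.0000e+00]), 'tool_pos': array([0.166, 0.654, 0.226]), 'ee_rot': array([ 0.001,  0.992, -0.124, -0.   ]), 'ft_force': array([ 0.439, -0.072, -0.241]), 'ft_torque': array([-0.033,  0.003,  0.013]), 'finger_force': np.float64(0.0), 'opening': np.float64(0.088)}
top [[0.016, -0.977, 0.212, 0.31], [-1.0, -0.017, -0.001, 0.005], [0.004, -0.212, -0.977, 1.579], [0.0, 0.0, 0.0, 1.0]]
knob (0.61, 148, [312.3, 194.2, 324.9, 219.1], array([ 0.6113, -0.1014]), array([ 609.8, -101.2]), array([21.2, 80.7]), 66.3)
carriage (0.86, 838, [291.5, 190.7, 328.0, 229.5], array([ 0.5971, -0.0874]), array([604.4, -80.7]), array([105.7, 103.5]), 10.0)
pad (0.72, 164, [292.1, 207.9, 308.8, 231.4], array([ 0.5903, -0.0493]), array([590.1, -53.9]), array([69. , 35.3]), 20.0)
jig (0.77, 5109, [183.2, 191.3, 339.9, 277.1], array([0.553 , 0.0537]), array([
[... 1014 characters left out ...]
73]), array([ 624.6, -108. ]), array([ 83. , 219.7]), 36.9)
pad (0.73, 2110, [229.7, 218.6, 273.0, 287.5], array([ 0.6124, -0.1017]), array([602.5, -82.7]), array([ 92.7, 238.8]), 36.5)
jig (0.87, 5405, [212.0, 161.6, 314.9, 306.7], array([ 0.5883, -0.009 ]), array([527.1,  92.7]), array([184.3, 585.2]), 18.4)
tin_red (0.69, 797, [257.5, 182.1, 287.2, 228.1], array([0.5707, 0.0666]), array([575.8,  47.6]), array([ 71.9, 185.9]), 35.9)
tin_green (0.68, 796, [259.5, 180.2, 288.1, 231.0], array([0.5715, 0.0665]), array([574.4,  46.8]), array([ 73.1, 184.2]), 33.1)
tin_yellow (0.81, 1079, [248.9, 200.3, 281.5, 252.0], array([ 0.5968, -0.0168]), array([600.2, -26.8]), array([ 70.4, 175.1]), 36.8)
```

View pics/top0.png

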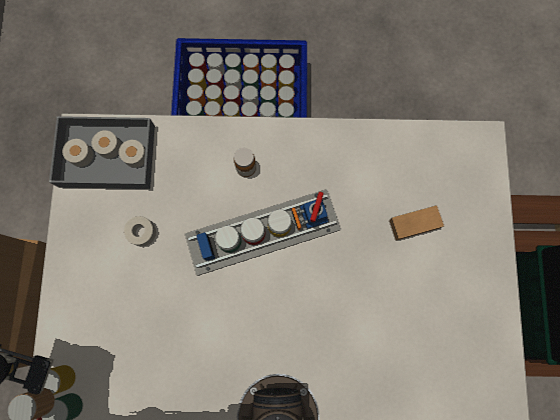

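View pics/scene0.png

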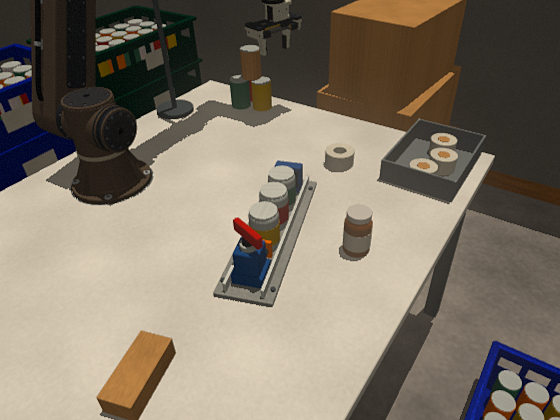

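The top view shows the jig running from the end stop at about (205,245) to the knob at (317,207), with tins green, red, yellow towards the pad. The scene view agrees. The jig's y axis is about 19° anticlockwise of world y, the knob is near (0.610,-0.101), and the bar is near -20° world yaw. I'll approach with a half-turned wrist to stay clear of the joint 6 limit.

>>> jog_arm(
  rows=[0.041,0.042,0,10,0.082,0.084,0,20,0.123,0.126,0,30,0.164,0.168,0,40,0.205,0.21,0,50],
)

```text
time: 1.58
tool_pos: [0.3139, 0.3985, 0.2269]
ee_rot: [-0.0, 0.845, -0.534, -0.0]
ft_force: [0.5, 0.5, -0.5]
opening: 0.0876
finger_force: 0.0
```

```bash
cat >> h.py <<'E'
from scipy.spatial.transform import Rotation as Ro
def to(x,y,z,yaw):
    "tool-axes shift and turn to reach world x,y,z with tool x at yaw deg"
    o=readout.get_obs(); w,a,b,c=o["ee_rot"]; R=Ro.from_quat([a,b,c,w]).as_matrix()
    cur=np.degrees(np.arctan2(R[1,0],R[0,0])); d=R.T@(np.array([x,y,z])-o["tool_pos"])
    print("t",round(float(o["time"]),2),"pos",np.round(o["tool_pos"],4),"yaw",cur.round(2),"q",np.round(o["q"],2),"F",np.round(o["ft_force"],1),"T",np.round(o["ft_torque"],2),"open",round(float(o["opening"]),4))
    print("shift",d.round(4),"turn",round((cur-yaw+180)%360-180,2))
E
python3 - <<'E'
from h import *
to(.610,-.101,.227,160)
p=optics.capture("top")
hsv=cv2.cvtColor(p["color"],cv2.COLOR_BGR2HSV)
m=((hsv[...,0]<6)|(hsv[...,0]>174))&(hsv[...,1]>150)&(hsv[...,2]>60); m[:,:285]=0;m[:,345:]=0;m[:180]=0;m[240:]=0
ys,xs=np.nonzero(m); w=np.array([ray(p,x,y,.155)[:2] for x,y in zip(xs,ys)])*1000
print(len(xs),cv2.minAreaRect(w.astype(np.float32)),w.mean(0)); C=np.cov(w.T); e,v=np.linalg.eigh(C); print(np.degrees(np.arctan2(v[1,1],v[0,1])))
E
```

```text
t 1.57 pos [0.3139 0.3985 0.2269] yaw -64.56 q [ 1.29  0.08 -0.35  0.   -1.14 -0.85] F [ 0.5  0.5 -0.5] T [ 0.15 -0.13  0.01] open 0.0876
shift [ 5.783e-01 -5.280e-02 -3.000e-04] turn 135.44
153 ((608.6142578125, -102.03731536865234), (17.251611709594727, 91.11231231689453), 74.4222640991211) [ 608.74347431 -102.76319101]
164.0832022985098
```

```bash
python3 -c "
from h import *
to(.6087,-.1022,.227,-16)"
```

```text
t 1.62 pos [0.3152 0.3933 0.2269] yaw -65.17 q [ 1.29  0.08 -0.36 -0.   -1.14 -0.85] F [ 0.2 -6.7 -3.3] T [-1.11  0.02 -0.1 ] open 0.0878
shift [ 5.73e-01 -5.83e-02  4.00e-04] turn -49.17
```

>>> jog_arm(
  rows=[0.058,-0.006,0,-9.7,0.116,-0.011,0,-19.4,0.174,-0.016,0,-29.1,0.232,-0.021,0,-38.8,0.29,-0.026,0,-48.5],
)

```text
time: 2.25
tool_pos: [0.4579, 0.1592, 0.2271]
ee_rot: [-0.0, 0.989, -0.149, 0.0]
ft_force: [0.8, 1.5, 0.2]
opening: 0.0876
finger_force: 0.0
```

```bash
python3 -c "
from h import *
to(.6087,-.1022,.227,-16)"
```

```text
t 2.25 pos [0.4579 0.1592 0.2271] yaw -17.1 q [ 0.74  0.04 -0.39  0.   -1.14  0.53] F [0.8 1.5 0.2] T [0.09 0.   0.01] open 0.0876
shift [0.221  0.2055 0.    ] turn -1.1
```

>>> jog_arm(
  rows=[0.044,0.041,0,-1,0.088,0.082,0,-1,0.132,0.123,0,-1,0.176,0.162,0,-1,0.216,0.199,0,-1],
)

```text
time: 2.88
tool_pos: [0.6046, -0.0958, 0.2267]
ee_rot: [-0.0, 0.99, -0.143, 0.0]
ft_force: [1.3, 0.5, 0.6]
opening: 0.088
finger_force: 0.0
```

```bash
python3 - <<'E'
from h import *
optics.capture("top")
p=optics.capture("wrist"); cv2.imwrite("pics/w1.png",p["color"])
to(.6087,-.1022,.133,-16); print(np.round(p["world_from_camera"],3).tolist())
hsv=cv2.cvtColor(p["color"],cv2.COLOR_BGR2HSV)
r=nets.masks_of(p,"knob"); print([(q["confidence"],q["bbox"]) for q in r])
print(maskz(p,"knob",.161))
E
```

```text
t 2.98 pos [ 0.6052 -0.098   0.2256] yaw -16.65 q [ 0.16  0.26 -0.13  0.   -1.18  1.12] F [-0.2 -0.3  0.5] T [0.06 0.14 0.  ] open 0.0877
shift [0.0047 0.0029 0.0926] turn -0.65
[[-0.284, -0.926, -0.248, 0.673], [-0.959, 0.275, 0.071, -0.12], [0.002, 0.258, -0.966, 0.385], [0.0, 0.0, 0.0, 1.0]]
[(0.75, [257.9, 142.7, 299.4, 273.7])]
(0.75, 3574, [257.9, 142.7, 299.4, 273.7], array([ 0.6151, -0.1049]), array([ 613.3, -104.5]), array([24.1, 86.6]), 72.8)
```

View pics/w1.png

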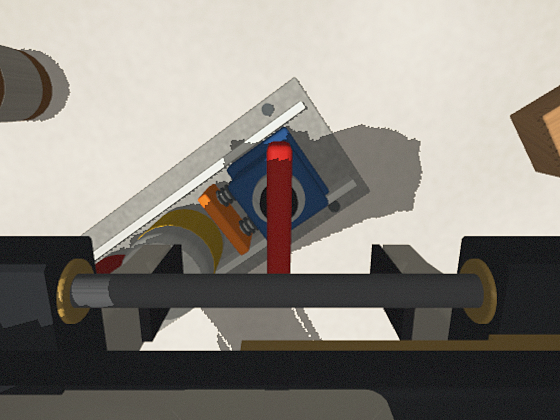

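```bash
python3 - <<'E'
from h import *
p=optics.capture("wrist")
hsv=cv2.cvtColor(p["color"],cv2.COLOR_BGR2HSV)
m=((hsv[...,0]<6)|(hsv[...,0]>174))&(hsv[...,1]>150)&(hsv[...,2]>60); m[:,:255]=0;m[:,305:]=0
for v in range(140,276,12):
    x=np.nonzero(m[v])[0]
    if len(x): print(v,x.min(),x.max(),p["color"][v,(x.min()+x.max())//2])
print("tip161",ray(p,280,143,.161),"mid row200 @161",ray(p,279.5,200,.161),"row265",ray(p,279.5,265,.161),"collar117",ray(p,279,203,.117))
to(.6087,-.1022,.133,-16)
E
```

```text
140 274 297 [ 36  42 194]
152 274 298 [ 40  51 220]
164 274 298 [ 26  32 113]
176 274 297 [ 22  24 109]
188 274 298 [ 26  28 111]
200 274 297 [ 26  26 113]
212 274 297 [ 27  30 111]
224 274 296 [ 22  20 109]
236 274 296 [ 23  30 111]
248 274 296 [ 24  30 109]
260 274 296 [ 23  22 109]
tip161 [ 0.65084483 -0.11168068  0.161     ] mid row200 @161 [ 0.61674884 -0.10131947  0.161     ] row265 [ 0.57410952 -0.08875777  0.161     ] collar117 [ 0.6040583  -0.09761802  0.117     ]
t 3.12 pos [ 0.6034 -0.0941  0.2262] yaw -16.48 q [ 0.16  0.25 -0.14 -0.   -1.18  1.12] F [-1.   0.7  0.1] T [0.01 0.03 0.  ] open 0.0881
shift [0.0075 0.0063 0.0932] turn -0.48
```

>>> jog_arm(
  rows=[0.005,0.006,0.02,-0.5,0.005,0.006,0.03,-0.5,0.005,0.006,0.03,-0.5],
)

```text
time: 3.5
tool_pos: [0.606, -0.1001, 0.1961]
ee_rot: [0.0, 0.99, -0.138, -0.001]
ft_force: [-0.2, 0.9, -0.3]
opening: 0.0877
finger_force: 0.0
```

```bash
python3 - <<'E'
from h import *
to(.6075,-.1024,.134,-16)
p=optics.capture("wrist"); to(.6075,-.1024,.134,-16)
hsv=cv2.cvtColor(p["color"],cv2.COLOR_BGR2HSV)
m=((hsv[...,0]<6)|(hsv[...,0]>174))&(hsv[...,1]>150)&(hsv[...,2]>60); m[:,:250]=0;m[:,310:]=0
for v in (160,200,260):
    x=np.nonzero(m[v])[0]; print(v,x.min(),x.max())
ys=np.nonzero(m[:,275:285].any(1))[0]; u=(x.min()+x.max())/2; print(ys.min(),"tip",ray(p,u,ys.min(),.161), "centre",ray(p,u,ys.min(),.161)-np.array([.0433,-.0124,0]))
optics.capture("top"); to(.6075,-.1024,.134,-16)
E
```

```text
t 3.5 pos [ 0.606  -0.1001  0.1961] yaw -15.87 q [ 0.15  0.28 -0.17 -0.   -1.12  1.14] F [-0.2  0.9 -0.3] T [-0.03  0.05 -0.  ] open 0.0877
shift [0.0021 0.0018 0.0621] turn 0.13
t 3.55 pos [ 0.6066 -0.1003  0.1969] yaw -15.86 q [ 0.15  0.28 -0.17  0.   -1.12  1.14] F [-0.1 -0.6  0.5] T [ 0.02  0.03 -0.03] open 0.0876
shift [0.0015 0.0018 0.0629] turn 0.14
160 267 295
200 266 294
260 266 291
144 tip [ 0.65578462 -0.11576182  0.161     ] centre [ 0.61248462 -0.10336182  0.161     ]
t 3.6 pos [ 0.6069 -0.1004  0.1973] yaw -15.86 q [ 0.15  0.28 -0.17  0.   -1.12  1.14] F [-0.6  1.   0.5] T [-0.02  0.01  0.04] open 0.0877
shift [0.0011 0.0018 0.0633] turn 0.14
```

>>> jog_arm(
  rows=[0.003,0.002,0.025,0,0.003,0.002,0.05,0,0.003,0.002,0.063,0,0.003,0.002,0.063,0],
)

```text
time: 4.1
tool_pos: [0.6089, -0.1037, 0.1333]
ee_rot: [0.0, 0.99, -0.138, -0.0]
ft_force: [-0.7, -1.2, 0.2]
opening: 0.0878
finger_force: 0.0
```

>>> jog_arm(
  rows=[0,0,0,0,0,0,0,0,0,0,0,0,0,0,0,0,0,0,0,0],
  claw=0,
  force=50,
)

```text
time: 4.72
tool_pos: [0.6091, -0.1038, 0.1336]
ee_rot: [-0.0, 0.99, -0.139, 0.0]
ft_force: [0.2, -0.4, 0.5]
opening: 0.0435
finger_force: 0.0
```

```bash
python3 -c "
from h import *
to(.6095,-.1024,.134,-16)"
```

```text
t 4.72 pos [ 0.6091 -0.1038  0.1336] yaw -15.92 q [ 0.15  0.34 -0.24 -0.   -0.99  1.15] F [ 0.2 -0.4  0.5] T [-0.    0.05  0.02] open 0.0435
shift [ 0.     -0.0015 -0.0004] turn 0.08
```

>>> jog_arm(
  rows=[0,0,0,0,0,0,0,0,0,0,0,0,0,0,0,0,0,0,0,0],
)

```text
time: 5.35
tool_pos: [0.6093, -0.1031, 0.1336]
ee_rot: [-0.0, 0.99, -0.138, 0.0]
ft_force: [0.1, 4.8, 0.6]
opening: 0.0156
finger_force: 49.9
```

```bash
python3 -c "
from h import *
to(.6095,-.1024,.134,-16)"
```

```text
t 5.35 pos [ 0.6093 -0.1031  0.1336] yaw -15.91 q [ 0.15  0.34 -0.24 -0.   -0.99  1.15] F [0.1 4.8 0.6] T [ 1.92 -0.14 -0.07] open 0.0156
shift [-0.     -0.0007 -0.0004] turn 0.09
```

>>> jog_arm(
  rows=[0,0,0,-10,0,0,0,-20,0,0,0,-31,0,0,0,-42,0,0,0,-52],
  force=60,
)

```text
time: 5.98
tool_pos: [0.6094, -0.1038, 0.1335]
ee_rot: [0.0, 0.95, 0.312, 0.0]
ft_force: [1.3, 1.2, -1.6]
opening: 0.0154
finger_force: 59.9
```

>>> jog_arm(
  rows=[0,0,0,0,0,0,0,0],
)

```text
time: 6.22
tool_pos: [0.6094, -0.1038, 0.1335]
ee_rot: [0.0, 0.951, 0.308, 0.0]
ft_force: [2.7, 1.1, -2.4]
opening: 0.0158
finger_force: 60.0
```

```bash
python3 - <<'E'
from h import *
to(.6095,-.1024,.134,-16)
p=optics.capture("scene"); cv2.imwrite("pics/s1.png",cv2.resize(p["color"][130:330,150:400],(750,600)))
E
```

```text
t 6.22 pos [ 0.6094 -0.1038  0.1335] yaw 35.88 q [ 0.15  0.34 -0.24  0.   -0.99  2.05] F [ 2.7  1.1 -2.4] T [ 0.36 -1.17  0.27] open 0.0158
shift [ 0.0009 -0.0011 -0.0005] turn 51.88
```

View pics/s1.png

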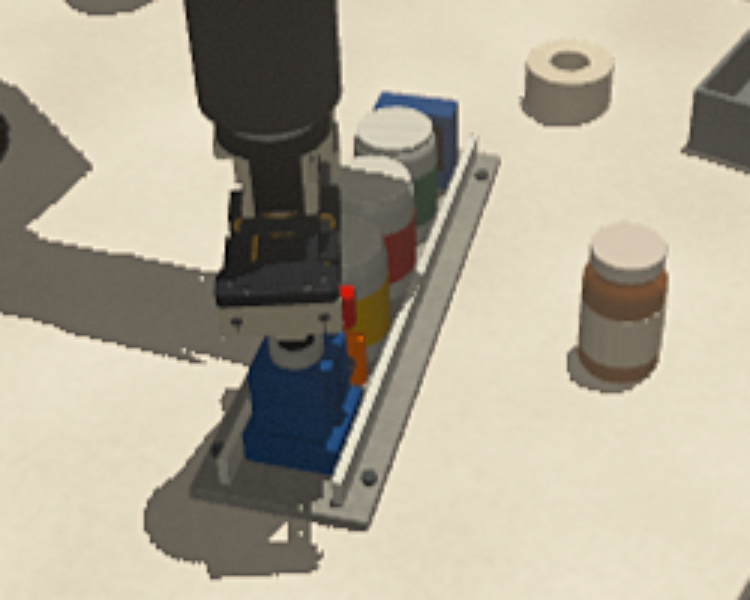

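The picture shows the bar turned with the gripper, with the tins upright and gaps still in the row. Next I push along the jig's +y axis.

>>> jog_arm(
  rows=[0.0014,-0.0048,0,0,0.0029,-0.0096,0,0,0.0043,-0.0144,0,0,0.0057,-0.0192,0,0,0.0072,-0.024,0,0],
)

```text
time: 6.9
tool_pos: [0.6013, -0.0799, 0.1336]
ee_rot: [0.0, 0.951, 0.309, 0.001]
ft_force: [6.7, -1.6, -6.9]
opening: 0.0156
finger_force: 60.0
```

```bash
cat >> h.py <<'E'
def jf(th=19.1):
    o=readout.get_obs(); t=np.radians(th); X=np.array([np.cos(t),np.sin(t)]); Y=np.array([-np.sin(t),np.cos(t)])
    f=o["ft_force"][:2]; r=o["tool_pos"][:2]-np.array([.5546,.0594]); print("t",round(float(o["time"]),2),"jig x,y",(r@X).round(4),(r@Y).round(4),"Fx,Fy",(f@X).round(1),(f@Y).round(1),"Fz",o["ft_force"][2].round(1))
E
python3 -c "
from h import *
jf()"
```

```text
t 6.9 jig x,y -0.0015 -0.1469 Fx,Fy 5.8 -3.7 Fz -6.9
```

>>> jog_arm(
  rows=[0.0014,-0.003,0,0,0.0023,-0.006,0,0,0.0032,-0.009,0,0,0.0041,-0.012,0,0,0.0049,-0.015,0,0],
)

```text
time: 7.52
tool_pos: [0.5964, -0.0655, 0.1336]
ee_rot: [0.001, 0.951, 0.309, 0.0]
ft_force: [7.0, -5.1, -6.3]
opening: 0.0154
finger_force: 60.0
```

```bash
python3 -c "
from h import *
jf()"
```

```text
t 7.53 jig x,y -0.0014 -0.1317 Fx,Fy 5.0 -7.1 Fz -6.3
```

>>> jog_arm(
  rows=[0.001,-0.002,0,0,0.0016,-0.004,0,0,0.0022,-0.006,0,0,0.0028,-0.008,0,0,0.0028,-0.008,0,0],
)

```text
time: 8.15
tool_pos: [0.5937, -0.0574, 0.1336]
ee_rot: [0.001, 0.951, 0.309, 0.0]
ft_force: [5.6, -2.7, -5.3]
opening: 0.0158
finger_force: 60.0
```

```bash
python3 - <<'E'
from h import *
jf()
p=optics.capture("top"); cv2.imwrite("pics/t2.png",cv2.resize(p["color"][180:285,175:345],(800,494)))
for n,z in [("pad",.073),("tin_green",.108),("tin_yellow",.108)]: print(n,maskz(p,n,z))
jf()
E
```

```text
t 8.15 jig x,y -0.0013 -0.1232 Fx,Fy 4.4 -4.4 Fz -5.3
pad None
tin_green None
tin_yellow (0.92, 372, [255.7, 214.5, 279.6, 240.2], array([0.5478, 0.0443]), array([548.1,  47.4]), array([80.1, 50.1]), 32.7)
t 8.35 jig x,y -0.0013 -0.1231 Fx,Fy 4.5 -5.1 Fz -5.9
```

View pics/t2.png

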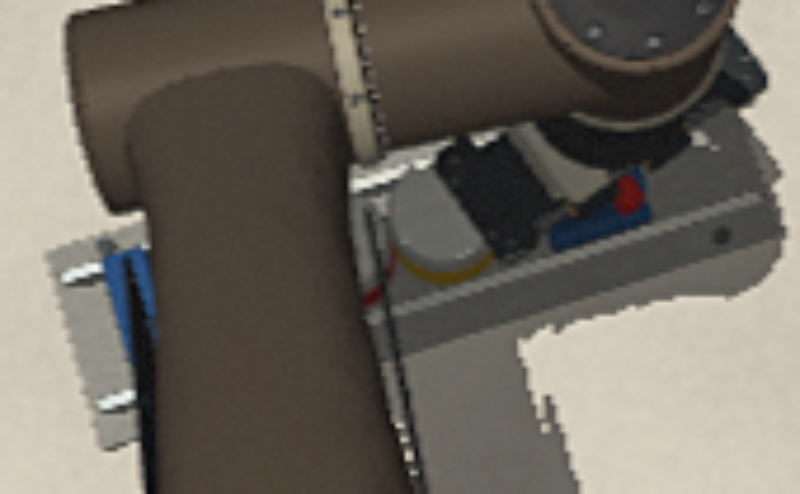

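The arm hides most of the row: the yellow tin is touching the red one, and the end stop shows at the left. I go on by feel.

>>> jog_arm(
  rows=[0.0005,-0.0015,0,0,0.001,-0.003,0,0,0.0014,-0.0045,0,0,0.0018,-0.006,0,0,0.0018,-0.006,0,0],
)

```text
time: 8.98
tool_pos: [0.5917, -0.0515, 0.1336]
ee_rot: [0.001, 0.951, 0.309, 0.0]
ft_force: [6.0, -4.2, -5.9]
opening: 0.0156
finger_force: 60.0
```

```bash
python3 -c "
from h import *
jf()"
```

```text
t 8.97 jig x,y -0.0013 -0.1169 Fx,Fy 4.3 -5.9 Fz -5.9
```

>>> jog_arm(
  rows=[0.0005,-0.0015,0,0,0.001,-0.003,0,0,0.0014,-0.0045,0,0,0.0018,-0.006,0,0,0.0018,-0.006,0,0],
)

```text
time: 9.6
tool_pos: [0.59, -0.0466, 0.1336]
ee_rot: [0.001, 0.951, 0.309, 0.0]
ft_force: [9.3, -8.9, -8.5]
opening: 0.0157
finger_force: 60.0
```

```bash
python3 -c "
from h import *
jf()"
```

```text
t 9.6 jig x,y -0.0012 -0.1118 Fx,Fy 5.9 -11.5 Fz -8.5
```

>>> jog_arm(
  rows=[0.0003,-0.001,0,0,0.0006,-0.002,0,0,0.0006,-0.002,0,0],
)

```text
time: 9.98
tool_pos: [0.5895, -0.0451, 0.1336]
ee_rot: [0.002, 0.951, 0.309, 0.0]
ft_force: [9.5, -12.0, -9.1]
opening: 0.0159
finger_force: 60.0
```

```bash
python3 -c "
from h import *
jf()"
```

```text
t 9.97 jig x,y -0.0012 -0.1102 Fx,Fy 5.1 -14.5 Fz -9.1
```

>>> jog_arm(
  rows=[0.0003,-0.001,0,0,0.0005,-0.0016,0,0,0.0005,-0.0016,0,0],
)

```text
time: 10.35
tool_pos: [0.5891, -0.044, 0.1336]
ee_rot: [0.002, 0.951, 0.309, 0.0]
ft_force: [10.9, -14.0, -9.8]
opening: 0.0156
finger_force: 60.0
```

```bash
python3 - <<'E'
from h import *
jf()
p=optics.capture("scene"); cv2.imwrite("pics/s3.png",cv2.resize(p["color"][150:300,200:350],(600,600),interpolation=cv2.INTER_CUBIC)); jf()
E
```

```text
t 10.35 jig x,y -0.0012 -0.1089 Fx,Fy 5.7 -16.8 Fz -9.8
t 10.4 jig x,y -0.0012 -0.1089 Fx,Fy 5.4 -16.6 Fz -10.4
```

View pics/s3.png

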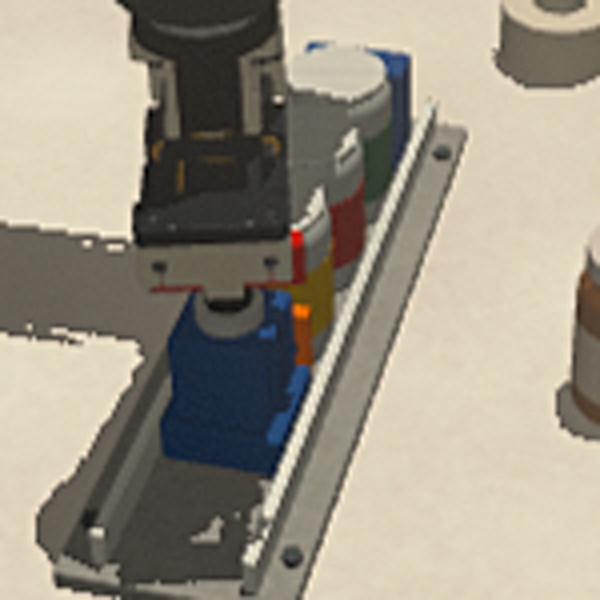

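The tins are packed against the stop and upright, with about 15 N on the pad. Now I tighten the knob.

>>> jog_arm(
  rows=[0,0,0,10,0,0,0,20,0,0,0,31,0,0,0,41,0,0,0,52],
)

```text
time: 11.02
tool_pos: [0.589, -0.0433, 0.1336]
ee_rot: [0.001, 0.99, -0.139, 0.001]
ft_force: [10.4, -9.6, -9.1]
opening: 0.0157
finger_force: 60.1
```

>>> jog_arm(
  rows=[0,0,0,0,0,0,0,0],
)

```text
time: 11.28
tool_pos: [0.5889, -0.0433, 0.1336]
ee_rot: [0.001, 0.991, -0.137, 0.001]
ft_force: [9.7, -9.5, -9.0]
opening: 0.0158
finger_force: 59.9
```

```bash
python3 - <<'E'
from h import *
jf(); to(.6,-.05,.134,-16)
E
```

```text
t 11.28 jig x,y -0.0012 -0.1083 Fx,Fy 6.1 -12.1 Fz -9.0
t 11.28 pos [ 0.5889 -0.0433  0.1336] yaw -15.76 q [ 0.26  0.3  -0.31  0.   -0.97  1.03] F [ 9.7 -9.5 -9. ] T [-3.72 -3.56 -0.18] open 0.0158
shift [ 0.0125  0.0034 -0.0004] turn 0.24
```

>>> jog_arm(
  rows=[0,0,0,0,0,0,0,0,0,0,0,0,0,0,0,0,0,0,0,0],
  claw=0.7,
)

```text
time: 11.9
tool_pos: [0.588, -0.0415, 0.1336]
ee_rot: [-0.0, 0.991, -0.136, -0.0]
ft_force: [0.8, 0.1, -1.4]
opening: 0.0586
finger_force: 0.0
```

>>> jog_arm(
  rows=[0,0,-0.03,0,0,0,-0.07,0,0,0,-0.11,0,-0.03,0,-0.15,0,-0.08,0,-0.17,0],
)

```text
time: 12.52
tool_pos: [0.5115, -0.0199, 0.3052]
ee_rot: [-0.0, 0.991, -0.137, 0.001]
ft_force: [-0.8, 1.0, 0.4]
opening: 0.0611
finger_force: 0.0
```

>>> jog_arm(
  rows=[-0.03,-0.04,0,0,-0.06,-0.09,0,0,-0.06,-0.14,0,0,-0.06,-0.19,0,0,-0.06,-0.24,0,0],
)

```text
time: 13.15
tool_pos: [0.518, 0.229, 0.3039]
ee_rot: [-0.0, 0.991, -0.136, 0.0]
ft_force: [0.5, -0.4, 0.0]
opening: 0.0616
finger_force: 0.0
```

```bash
python3 - <<'E'
from h import *
jf()
p=optics.capture("top"); cv2.imwrite("pics/t4.png",cv2.resize(p["color"][180:285,175:345],(800,494),interpolation=cv2.INTER_CUBIC))
hsv=cv2.cvtColor(p["color"],cv2.COLOR_BGR2HSV)
m=((hsv[...,0]<6)|(hsv[...,0]>174))&(hsv[...,1]>150)&(hsv[...,2]>60); m[:,:270]=0;m[:,345:]=0;m[:180]=0;m[240:]=0
n,l,st,_=cv2.connectedComponentsWithStats(m.astype(np.uint8),connectivity=8); i=1+st[1:,4].argmax()
ys,xs=np.nonzero(l==i); w=np.array([ray(p,x,y,.155)[:2] for x,y in zip(xs,ys)])*1000
print(len(xs),cv2.minAreaRect(w.astype(np.float32))); e,v=np.linalg.eigh(np.cov(w.T)); print("bar",np.degrees(np.arctan2(v[1,1],v[0,1])))
for n,z in [("pad",.073),("tin_green",.108),("tin_red",.108),("tin_yellow",.108)]: print(n,maskz(p,n,z))
p=optics.capture("scene"); cv2.imwrite("pics/s4.png",cv2.resize(p["color"][150:300,200:350],(600,600),interpolation=cv2.INTER_CUBIC))
E
```

```text
t 13.15 jig x,y 0.0209 0.1722 Fx,Fy 0.4 -0.5 Fz 0.0
157 ((588.3944091796875, -43.061824798583984), (16.737146377563477, 91.51232147216797), 73.70539855957031)
bar 163.77131981458388
pad None
tin_green None
tin_red (0.93, 564, [228.7, 220.6, 252.5, 247.9], array([0.5297, 0.1119]), array([530.4, 111.9]), array([78.7, 74.9]), 1.5)
tin_yellow (0.55, 539, [253.0, 213.8, 281.4, 242.4], array([0.5521, 0.0429]), array([551.3,  43.6]), array([81.9, 69.1]), 1.0)
```

View pics/t4.png

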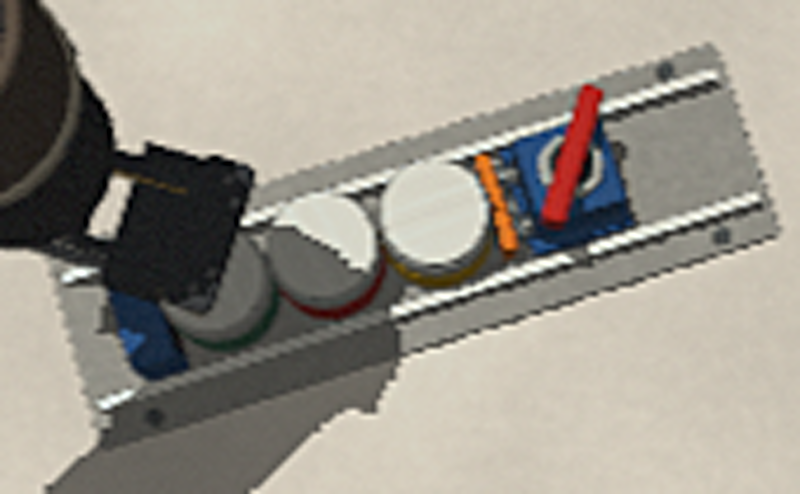

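View pics/s4.png

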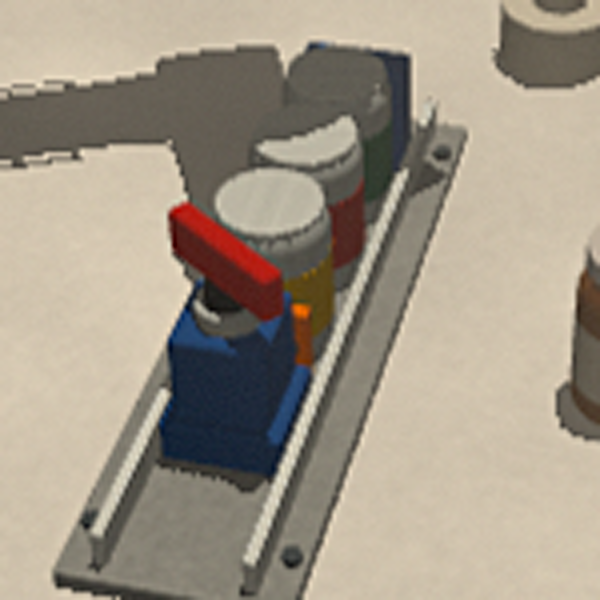

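The top view shows the bar at 163.8° (knob about 1.31 rad) and the tins packed and upright. The carriage stayed where I left it, and the arm is clear.

```bash
python3 -c "
from rig import workorder; print(workorder.sign_off())"
```

```text
the job is handed in; nothing more can be done
None
```

I clamped the row and handed the job in (no verdict came back): knob tight at about 1.31 rad, pad about half pressed by the push force (roughly 8–10 mm), tins upright and packed against the end stop, arm clear of everything.

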